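# Snug down the clamp screw on the pulley

## Robot

A 6-joint arm with a two-finger parallel gripper is mounted at the origin on a cart in front of the work surface, level with it; the furniture and walls round the work are solid. World frame = base frame: x ahead of the robot, y to its left, z up, the work surface at z = 0. Lengths are in m, angles in rad, forces in N, time in s.
With the tool pointing down it reaches from about 0.35 to 0.975 m from the base axis. Payload 4.9 kg.
Tool frame: the origin (TCP) lies midway between the tips of the shut fingers; the grasp point (between the pads) lies 19 mm behind it; z points along the fingers, y is the line along which they close (so a half turn about z gives the same grasp; the last joint's range is limited). The gripper opens to 85 mm and grips with 20 to 120 N. Pads are 22 mm wide; open, the fingers measure 114 mm over their backs; the gripper's body (76 mm by 85 mm) begins 54 mm behind the grasp point. The pads swing forward as they close: fully open they stand 13 mm farther back than shut.
Start: joints at [1.184, 0.053, 1.613, -0, 1.476, -0.119], TCP at [0.165, 0.603, 0.231] pointing down, gripper open.
Joint ranges: [-3.01, 3.01], [-1.01, 2.22], [0.06, 2.58], [-1.02, 4.17], [0.09, 2.62], [-3.14, 3.14]. Speed limits (rad/s): [2.57, 2.57, 3.14, 3.14, 3.14, 3.14].

## Interface

Orientations are given as a unit quaternion [w, x, y, z].
In Python, from plant import state, grab_frame, job_done, cut_out, place_of gives the robot as it stands.
- The arm moves only by the tool jog_arm, never from a script. Its argument "motion" is text: rows parted by semicolons, each of 7 numbers parted by spaces: the opening in per cent of the stroke, from 0 (shut) to 100 (fully open), then the shift along the tool's x, y, z as a fraction of full scale, then the turn, a rotation vector about the tool's x, y, z as a fraction of full scale. A call has exactly 5 rows; each row is the pose to reach, as a shift and turn from the pose commanded when the call began, along the tool's axes at that moment; what a row does not reach only later rows make up. Full scale, the value 1, is 50 cm for a shift and 1.5 rad for a turn. A row lasts 1/8 s, in which the tool goes at most 62.5 mm and 10.7 degrees, less where a joint would pass 70% of its speed; a pose out of reach is approached as far as the arm can. A call with a number of a shift or a turn outside -1 to 1 is refused whole. A call with a gripper value outside its range is refused whole. The fingers move at their own pace and stop on an object; the grip force is fixed at half the most. Time passes only in rows, so rows that repeat a pose let the fingers close, or fill a call up. It gives the time, the measured TCP pose, the force, the opening and the grip force at its end, in the units of the state.
- state(): the state, without advancing time (a new reading comes with each control period).
- grab_frame(name): name is "scene" or "top" or "wrist"; returns a dict with "color" (400x640x3 uint8, red, green, blue), "range_z" (400x640 float32, m along the optical axis (not along the pixel's ray), 0 where there is no reading), "intrinsics" (3x3 intrinsics, pixels), "world_from_camera" (4x4, takes a point from camera to world coordinates). Camera axes: x right, y up, looking along -z (the intrinsics and any distortion apply to the point x, -y, -z); pixel columns grow to the right and rows downward; lengths in m; the calibration is good to about 2 mm. A picture is of the moment at which its call begins.
- job_done(): hands the job in; it is judged then, once.
Trained networks look in the newest picture that a camera, given by its name, has taken for a name from the list of things; names that differ only in an ending like _2 or _b are one class to them, and where a whole thing is asked for, a point or a joint stands for the part that bears it (a point fixed in the world has none). Each returns a list of dicts, best first, with "p" (0 to 1); they miss things now and then, are a little off and sometimes report something else, mostly with a low value. They report only what shows in the picture. A call takes as long as a camera call.
- cut_out(camera, thing): "pixels" (400x640 bool, what is visible of it).
- place_of(camera, thing): "at" ([x, y, z] in m, in world coordinates, good to about 4 mm: a listed point, or the origin of a listed thing).
The state is a dict: "time": time; "joint_pos": joint angles; "joint_vel": joint speeds; "joint_efforts": joint torques, N m; "tool_pos": TCP position; "tool_rot": TCP orientation; "contact_force": force on the tool from outside, world axes, zero at the start; "ft_torque": the same for the moment, N m; "gripper_width": opening from 0.0 (shut) to 1.0 (fully open); "grasp_force": force on a finger pad.
Only numpy, scipy, OpenCV 4.12 (cv2) and the standard library are available. Lean on these libraries where they do the work, as an engineer would, in place of code of your own. Each camera call takes 0.05 s, during which the arm holds its last target. There are 200 camera calls.

## Task

A pulley sits loose in one of the two bench clamps. Take the knurled thumbscrew above that pulley and turn it clockwise (seen from above) until it seats and the resistance rises: snug, not forced. Then let go; leave the pulley in its clamp and the empty clamp's screw unturned.

Things in the scene. Friction and masses are not known exactly. Their poses are not given: they have to be found in the camera images.
- pulley: The small brown V-belt pulley, 68 mm across, 24 mm tall, flat between three dowels on the grey base (96 x 136 mm, yawed up to 0.4 rad) of a bench clamp fixed to the bench; origin: centre of its underside, 14 mm over the worktop, z up. The axis of the screw to turn stands right over this point (within 2 mm). It marks the clamp meant: the other is alike but empty.
- thumbscrew (a joint): Angle of the screw over the pulley, rad, growing clockwise from above: starts -1.1 to -0.35 (slack, drag 0.05 N m), stops at 0 where its pad meets the pulley. Its knurled round head, 36 mm across, lies 92 to 120 mm over the worktop: pinch it from above at any yaw. Fixed boss top at 80 mm, bridge bar top at 74 mm (26 x 132 mm) with nuts to 81 mm at its ends. It does not sink.
- bridge_strain (a joint): How far, rad, that screw has been turned on past the touch, so how tight it is: 0 until it seats, then it grows as the screw is turned on, against 0.08 N m of friction plus 1 N m per rad. About 0.1 to 0.3 is snug, over 0.5 is overtightened. Let go, it springs back to 0.08 if above that, else stays. The two joints' sum is the turn of the head.
- spare_screw_mark (a point): Point on top of the empty clamp's thumbscrew head, on the dark groove scribed from centre to rim, 15 mm from the screw axis; that screw is to stay unturned. (Both heads have this groove: it points square to the bridge bar, to the robot's side, when a screw is at its touch.)

How it is judged:
By the outcome, as a careful person would: the job done as asked, in the order asked, and still so for the second after the job is handed in, with the robot touching nothing.
It also fails if it takes over 38 s, if anything falls off the work surface, if the arm or the gripper's body presses on something with over 40 N, if the wrist force passes 120 N, or if a joint passes its speed limit or range.

## Working session

There is one attempt and no reset: what is moved stays moved. The work goes in short steps, Python scripts to look and compute and a tool call to move; the robot and the scene stay as the last step left them, time stands still between calls to the robot, and variables do not carry over. Pictures are saved under pics/ and viewed, at most 10 in all, crops included, and the job is handed in when it is done.

Besides the shell and the picture viewer there is one more tool, called after ">>>" as a command line: name --argument value ..., lists and objects as JSON in quotes. jog_arm: Moves the arm, as the interface text tells. Shift numbers are shares of 50 cm and turn numbers shares of 1.5 rad, none past 1 either way. Its arguments: {"type":"object","properties":{"motion":{"type":"string"}},"required":["motion"]}

```bash
mkdir -p pics; ls; cat > h.py <<'E'
import numpy as np, cv2
from plant import *
def save(f,n,crop=None,k=1):
    c=f["color"][:,:,::-1]
    if crop: c=c[crop[1]:crop[3],crop[0]:crop[2]]
    cv2.imwrite("pics/"+n,cv2.resize(c,None,fx=k,fy=k,interpolation=cv2.INTER_CUBIC))
def world(f,uv,z):
    "point where pixel ray meets the plane at height z"
    K=f["intrinsics"];T=f["world_from_camera"]
    d=np.linalg.inv(K)@[uv[0],uv[1],1]; d=T[:3,:3]@(d*[1,-1,-1])
    o=T[:3,3]; return o+d*(z-o[2])/d[2]
def pix(f,p):
    T=f["world_from_camera"];c=T[:3,:3].T@(np.array(p)-T[:3,3]);u=f["intrinsics"]@(c*[1,-1,-1]);return u[:2]/u[2]
def cloud(f):
    "world xyz of each pixel"
    K=f["intrinsics"];T=f["world_from_camera"];h,w=f["range_z"].shape
    u,v=np.meshgrid(np.arange(w),np.arange(h));r=f["range_z"]
    P=np.stack([(u-K[0,2])/K[0,0]*r,-(v-K[1,2])/K[1,1]*r,-r],-1)
    return P@T[:3,:3].T+T[:3,3]
E
python3 - <<'E'
from h import *
s=state();print(s)
for c in ("top","scene"):
    f=grab_frame(c);save(f,c+"1.png")
    print(c,f["world_from_camera"][:3,3])
    for t in ("pulley","thumbscrew","spare_screw_mark"):
        for d in place_of(c,t): print(t,d, pix(f,d["at"]))
E
```

```text
pics
{'time': 0.0, 'joint_pos': array([ 1.18397861e+00,  5.33608013e-02,  1.61429656e+00,  2.03823570e-05,
        1.47600145e+00, -1.19000636e-01]), 'joint_vel': array([0.00098353, 0.001116  , 0.00024686, 0.00017355, 0.00044674,
       0.00014844]), 'joint_efforts': array([ 2.06234348e-03, -3.93664062e+01, -3.70186579e+01,  6.02891100e-05,
        6.72527152e-03, -1.26385405e-05]), 'tool_pos': array([0.16514929, 0.60213887, 0.23005905]), 'tool_rot': array([-2.68320416e-04,  1.33509600e-01,  9.91046981e-01, -9.97676834e-04]), 'contact_force': array([ 0.37301646, -0.01021898,  0.47311237]), 'ft_torque': array([ 0.00886738, -0.02451415, -0.05898236]), 'grasp_force': 0.0, 'gripper_width': 0.9991093298379414}
top [ 0.31715631 -0.01843138  1.24419535]
pulley {'at': [0.5144, -0.1886, 0.016], 'p': 0.59} [392.64648015 230.56471983]Traceback (most recent call last):
  File "<stdin>", line 7, in <module>
ValueError: it knows: pulley, spare_screw_mark
```

```bash
python3 - <<'E'
from h import *
for c in ("top","scene"):
    f=grab_frame(c);save(f,c+"1.png")
    print(c,f["world_from_camera"][:3,3])
    for t in ("pulley","spare_screw_mark"):
        for d in place_of(c,t): print(t,d, pix(f,d["at"]))
    try:
        for d in cut_out(c,"thumbscrew"):
            m=d["pixels"];P=cloud(f)[m];v=f["range_z"][m]>0;P=P[v]
            ys,xs=np.nonzero(m);print("screw",d["p"],xs.mean(),ys.mean(),m.sum(),np.median(P,0),np.percentile(P[:,2],[5,50,95]))
    except Exception as e: print(e)
E
```

```text
top [ 0.31715631 -0.01843138  1.24419535]
pulley {'at': [0.5155, -0.189, 0.0199], 'p': 0.56} [393.04276008 229.91604052]
pulley {'at': [0.5582, 0.1109, 0.1213], 'p': 0.41} [272.74259157 197.16839986]
spare_screw_mark {'at': [0.5589, 0.1124, 0.1211], 'p': 0.45} [272.1429613  196.85653355]
screw 0.66 398.12888888888887 225.8711111111111 225 [ 0.50961426 -0.1866553   0.11879851] [0.10012581 0.11879851 0.12250254]
scene [ 0.10168498 -0.57778167  0.87128225]
pulley {'at': [0.5128, -0.1866, 0.0117], 'p': 0.71} [354.96094572 293.1234901 ]
spare_screw_mark {'at': [0.5595, 0.1103, 0.121], 'p': 0.51} [286.7255876 158.951031 ]
spare_screw_mark {'at': [0.5137, -0.189, 0.0153], 'p': 0.29} [356.24690547 292.71744207]
screw 0.84 359.1187648456057 265.7173396674584 421 [ 0.5065516  -0.19325867  0.11857615] [0.09561596 0.11857615 0.12207558]
```

View pics/top1.png

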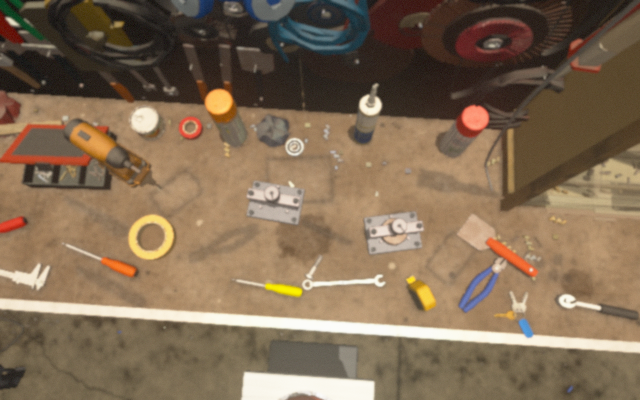

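View pics/scene1.png

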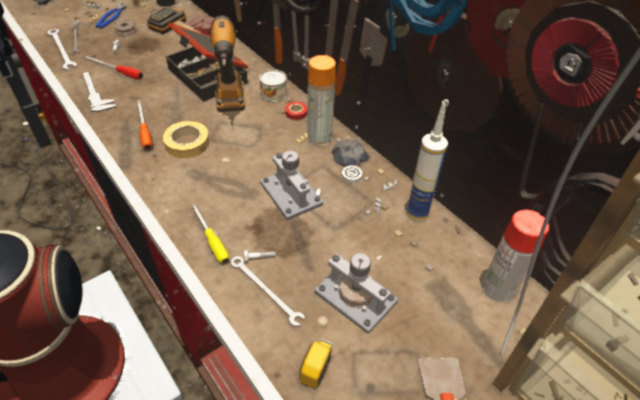

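The pulley is in the right-hand clamp, at top px (393,230) and scene px (355,293), so its screw is near (0.51, -0.19). The empty clamp is at top px (272,197). I'll move toward the right-hand clamp at a safe height.

>>> jog_arm --motion "100 -0.52 -0.48 -0.06 0 0 0; 100 -0.52 -0.48 -0.06 0 0 0; 100 -0.52 -0.48 -0.06 0 0 0; 100 -0.52 -0.48 -0.06 0 0 0; 100 -0.52 -0.48 -0.06 0 0 0"

```text
time: 1.12
tool_pos: [0.3308, 0.3368, 0.2582]
tool_rot: [0.0, 0.133, 0.991, 0.0]
contact_force: [0.8, -0.1, -0.1]
gripper_width: 1.002
grasp_force: 0.0
```

>>> jog_arm --motion "100 -0.6 -0.9 0 0 0 0; 100 -0.6 -0.9 0 0 0 0; 100 -0.6 -0.9 0 0 0 0; 100 -0.6 -0.9 0 0 0 0; 100 -0.6 -0.9 0 0 0 0"

```text
time: 1.75
tool_pos: [0.4288, 0.0399, 0.2582]
tool_rot: [0.001, 0.134, 0.991, 0.0]
contact_force: [0.2, 0.2, 0.8]
gripper_width: 1.002
grasp_force: 0.0
```

```bash
python3 - <<'E'
from h import *
s=state();print(s["tool_pos"],s["joint_pos"]);f=grab_frame("wrist");print(f["world_from_camera"].round(3),pix(f,[.511,-.188,.12]))
E
```

```text
[0.42882829 0.03986848 0.25817401] [-8.05791636e-02 -4.56618058e-01  2.00669107e+00  2.01675985e-04
  1.58979560e+00 -1.38347276e+00]
[[ 0.265 -0.922 -0.281  0.358]
 [ 0.964  0.253  0.077  0.059]
 [-0.    -0.292  0.957  0.4  ]
 [ 0.     0.     0.     1.   ]] [132.10002479 311.98745468]
```

>>> jog_arm --motion "100 -0.25 -0.4 0 0 0 0; 100 -0.25 -0.4 0 0 0 0; 100 -0.25 -0.4 0 0 0 0; 100 -0.25 -0.4 0 0 0 0; 100 -0.25 -0.4 0 0 0 0"

```text
time: 2.42
tool_pos: [0.4964, -0.1866, 0.2573]
tool_rot: [-0.0, 0.136, 0.991, 0.0]
contact_force: [-0.1, 0.5, 0.5]
gripper_width: 1.001
grasp_force: 0.0
```

```bash
python3 - <<'E'
from h import *
s=state();print(s["tool_pos"],s["joint_pos"]);f=grab_frame("wrist");u=pix(f,[.511,-.188,.12]);print(u)
save(f,"w1.png")
P=cloud(f)
for d in cut_out("wrist","thumbscrew"):
    m=d["pixels"];Q=P[m&(f["range_z"]>0)];ys,xs=np.nonzero(m)
    z=np.percentile(Q[:,2],95);T=Q[abs(Q[:,2]-np.median(Q[Q[:,2]>.1][:,2]))<.003]
    print(d["p"],xs.mean(),ys.mean(),m.sum(),np.median(Q,0),z,"top",len(T),(T.min(0)+T.max(0))/2,T.mean(0),np.ptp(T,axis=0))
for d in place_of("wrist","pulley"):print("pulley",d)
for d in place_of("wrist","spare_screw_mark"):print("mark",d,pix(f,d["at"]))
u=u.astype(int);print(u)
E
```

```text
[ 0.49635386 -0.18656166  0.25733155] [-4.99761500e-01 -1.89478070e-01  1.80014923e+00 -2.99936782e-04
  1.53177195e+00 -1.79869394e+00]
[319.00567649 201.72029144]
0.65 318.50732459521976 201.0840400925212 1297 [ 0.51092416 -0.18860386  0.11910457] 0.1205234103905002 top 1026 [ 0.51367011 -0.18957962  0.11919841] [ 0.5132811  -0.18936538  0.11927357] [0.03541899 0.03582649 0.00581825]
pulley {'at': [0.5127, -0.1891, 0.019], 'p': 0.83}
[319 201]
```

View pics/w1.png

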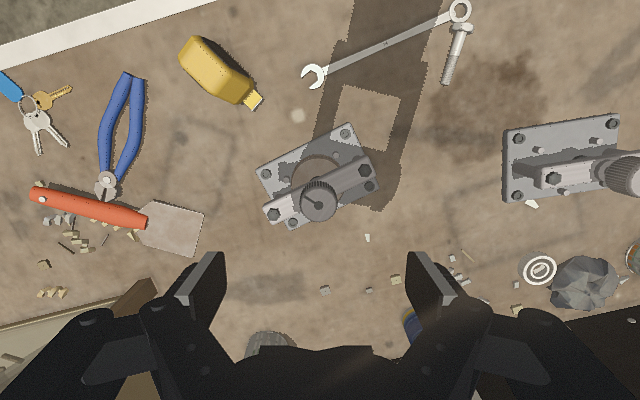

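The wrist view shows the head at px (318,201) over the bar, whose nuts are near px (273,213) and (364,168). A dark groove seems to run left from the centre. Next I rectify the head top to measure its angle.

```bash
cat >> h.py <<'E'
def rect(f,c,z,half,n):
    "orthographic map of plane z: rows down = -x world, columns right = -y world"
    g=np.linspace(half,-half,n);im=np.zeros((n,n,2),np.float32)
    for i in range(n):
        for j in range(n): im[i,j]=pix(f,[c[0]+g[i],c[1]+g[j],z])
    return cv2.remap(f["color"],im[...,0],im[...,1],cv2.INTER_CUBIC)
E
python3 - <<'E'
from h import *
f=grab_frame("wrist")
a=rect(f,[.5135,-.1895],.1195,.025,400);b=rect(f,[.5135,-.1895],.078,.08,400)
cv2.imwrite("pics/r1.png",np.hstack([a,b])[:,:,::-1])
c=np.array([.5135,-.1895])
g=cv2.cvtColor(a,cv2.COLOR_RGB2GRAY).astype(float)
# groove: darkest direction, angle ccw from above from -x (robot side)
res=[]
for t in np.radians(np.arange(-180,180,3)):
    r=np.linspace(3,15,25)/1000
    x=-r*np.cos(t);y=-r*np.sin(t)
    j=((.025-y)/.05*399).astype(int);i=((.025-x)/.05*399).astype(int)
    res.append((g[i,j].mean(),round(np.degrees(t))))
print(sorted(res)[:8])
E
```

```text
[(np.float64(67.92), 42), (np.float64(70.52), 45), (np.float64(78.0), 39), (np.float64(80.52), 48), (np.float64(98.84), 51), (np.float64(103.28), 36), (np.float64(112.12), 54), (np.float64(118.52), 57)]
```

View pics/r1.png

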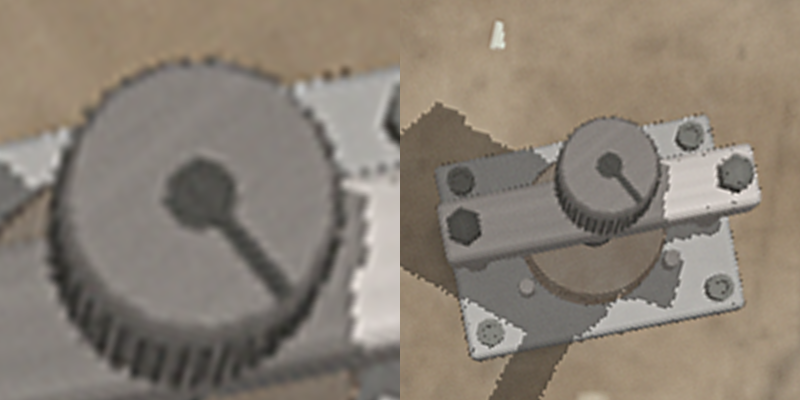

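From above, the groove sits about 43° counter-clockwise of the robot side, and the bar is yawed about 11.5°. That leaves about 0.55 rad clockwise to the touch. The head is at (0.5135, -0.1895) with its top at 0.119. I'll descend with the fingers open.

>>> jog_arm --motion "100 -0.034 0.004 0.1 0 0 0; 100 -0.034 0.004 0.2 0 0 0; 100 -0.034 0.004 0.28 0 0 0; 100 -0.034 0.004 0.34 0 0 0; 100 -0.034 0.004 0.34 0 0 0"

```text
time: 3.3
tool_pos: [0.511, -0.1845, 0.085]
tool_rot: [-0.003, 0.133, 0.991, 0.001]
contact_force: [0.3, -0.1, -0.1]
gripper_width: 0.998
grasp_force: 0.0
```

```bash
python3 - <<'E'
from h import *
s=state();print(s["tool_pos"],s["tool_rot"],s["contact_force"],s["ft_torque"]);f=grab_frame("wrist");save(f,"w2.png")
E
```

```text
[ 0.5110121  -0.18447363  0.0850369 ] [-0.00274179  0.13269776  0.99115221  0.00104369] [ 0.25221733 -0.05773643 -0.13131682] [ 0.00983253 -0.01354339  0.01042879]
```

View pics/w2.png

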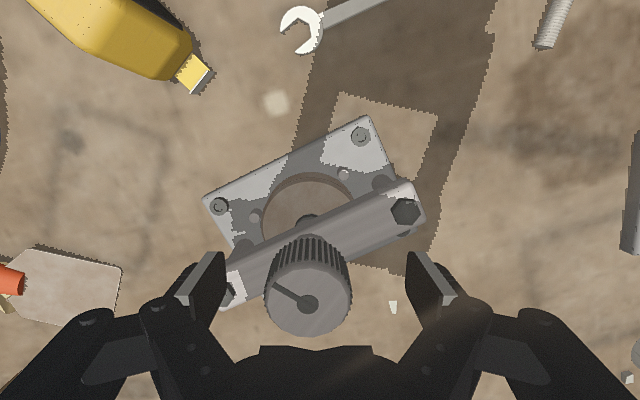

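The head sits between the fingers, about 4 mm off toward tool -y at px (308,303). I'll correct that and close.

>>> jog_arm --motion "100 -0.007 -0.008 -0.002 0 0 0; 100 -0.007 -0.008 -0.002 0 0 0; 60 -0.007 -0.008 -0.002 0 0 0; 0 -0.007 -0.008 -0.002 0 0 0; 0 -0.007 -0.008 -0.002 0 0 0"

```text
time: 3.98
tool_pos: [0.516, -0.1901, 0.0894]
tool_rot: [0.0, 0.134, 0.991, 0.002]
contact_force: [-0.8, 4.7, 3.4]
gripper_width: 0.404
grasp_force: 59.5
```

>>> jog_arm --motion "0 0 0 0 0 0 0; 0 0 0 0 0 0 0; 0 0 0 0 0 0 0; 0 0 0 0 0 0 0; 0 0 0 0 0 0 0"

```text
time: 4.6
tool_pos: [0.5159, -0.19, 0.0894]
tool_rot: [0.0, 0.134, 0.991, 0.002]
contact_force: [0.9, 5.8, 3.4]
gripper_width: 0.399
grasp_force: 59.9
```

```bash
python3 - <<'E'
from h import *
s=state();print(s["tool_pos"],s["tool_rot"],s["contact_force"],s["ft_torque"],s["gripper_width"],s["grasp_force"],s["joint_pos"])
E
```

```text
[ 0.51586633 -0.19003255  0.0893908 ] [2.02736382e-04 1.33546254e-01 9.91041392e-01 1.52171074e-03] [0.86256504 5.79984486 3.42779839] [ 0.82184713  0.04372216 -0.09587295] 0.3985173325257457 59.92855668067932 [-0.48986912  0.00645584  1.90781703  0.00317892  1.22800182 -1.79384179]
```

>>> jog_arm --motion "0 0 0 0 0 0 0.07; 0 0 0 0 0 0 0.14; 0 0 0 0 0 0 0.21; 0 0 0 0 0 0 0.28; 0 0 0 0 0 0 0.28"

```text
time: 5.22
tool_pos: [0.5154, -0.1908, 0.0894]
tool_rot: [-0.0, 0.337, 0.942, 0.001]
contact_force: [-1.9, 3.3, 6.2]
gripper_width: 0.399
grasp_force: 60.1
```

```bash
cat > q.py <<'E'
from h import *
f=grab_frame("wrist")
s=state();q=s["tool_rot"];print("yaw",2*np.arctan2(q[2],q[1]),s["tool_pos"],s["contact_force"].round(2),s["ft_torque"].round(3),s["grasp_force"],s["joint_pos"][5])
a=rect(f,[.5135,-.1895],.1195,.025,400)
g=cv2.cvtColor(a,cv2.COLOR_RGB2GRAY).astype(float);res=[]
for t in np.radians(np.arange(-90,90,2)):
    r=np.linspace(6,13,25)/1000
    j=((.025+r*np.sin(t))/.05*399).astype(int);i=((.025+r*np.cos(t))/.05*399).astype(int)
    res.append((g[i,j].mean(),round(np.degrees(t))))
print(sorted(res)[:4])
cv2.imwrite("pics/last.png",a[:,:,::-1])
E
python3 q.py
```

```text
yaw 2.455414459982201 [ 0.51543218 -0.19078     0.0894076 ] [-2.59  4.29  5.16] [ 0.508  0.492 -0.031] 60.134931206703186 -1.3754588755559851
[(np.float64(64.72), 14), (np.float64(72.92), 16), (np.float64(73.48), 22), (np.float64(73.84), 18)]
```

>>> jog_arm --motion "0 0 0 0 0 0 0.03; 0 0 0 0 0 0 0.06; 0 0 0 0 0 0 0.09; 0 0 0 0 0 0 0.09; 0 0 0 0 0 0 0.09"

```text
time: 5.9
tool_pos: [0.5152, -0.191, 0.0894]
tool_rot: [-0.001, 0.399, 0.917, 0.0]
contact_force: [-2.6, 3.5, 6.3]
gripper_width: 0.405
grasp_force: 60.2
```

```bash
python3 q.py
```

```text
yaw 2.320528958886332 [ 0.51518389 -0.19095829  0.08939086] [-1.73  3.91  5.9 ] [ 0.421  0.585 -0.065] 60.232118368148804 -1.2405929163832883
[(np.float64(64.52), 6), (np.float64(71.76), 8), (np.float64(72.72), 10), (np.float64(72.84), 14)]
```

>>> jog_arm --motion "0 0 0 0 0 0 0.03; 0 0 0 0 0 0 0.06; 0 0 0 0 0 0 0.06; 0 0 0 0 0 0 0.06; 0 0 0 0 0 0 0.06"

```text
time: 6.58
tool_pos: [0.515, -0.1911, 0.0894]
tool_rot: [-0.001, 0.44, 0.898, 0.0]
contact_force: [-3.4, 3.4, 6.0]
gripper_width: 0.404
grasp_force: 60.3
```

```bash
python3 q.py
```

```text
yaw 2.230872573766835 [ 0.51505221 -0.19107245  0.08941009] [-2.67  3.39  5.63] [0.418 0.726 0.038] 60.251389145851135 -1.1508806091663424
[(np.float64(63.0), 0), (np.float64(70.16), 2), (np.float64(72.2), 10), (np.float64(72.64), 4)]
```

>>> jog_arm --motion "0 0 0 0 0 0 0.03; 0 0 0 0 0 0 0.06; 0 0 0 0 0 0 0.06; 0 0 0 0 0 0 0.06; 0 0 0 0 0 0 0.06"

```text
time: 7.25
tool_pos: [0.5149, -0.1911, 0.0894]
tool_rot: [-0.001, 0.48, 0.877, -0.0]
contact_force: [-3.9, 2.4, 5.6]
gripper_width: 0.406
grasp_force: 60.3
```

```bash
python3 q.py; python3 -c "
from h import *
print(np.mean([state()['ft_torque'] for _ in range(5)],0))
s=[]
for _ in range(4): grab_frame('wrist'); s.append(state()['ft_torque'])
print(np.array(s).round(3))"
```

```text
yaw 2.141182132436855 [ 0.51486874 -0.19113513  0.08938149] [-3.33  3.54  6.71] [0.414 0.784 0.167] 60.278717279434204 -1.0610801969209767
[(np.float64(67.88), -4), (np.float64(69.16), -6), (np.float64(72.16), 4), (np.float64(72.2), -2)]
[0.41397385 0.78434375 0.16694314]
[[0.323 0.807 0.148]
 [0.376 0.858 0.139]
 [0.397 0.848 0.113]
 [0.406 0.791 0.12 ]]
```

The torque has risen by about 0.2 N m, so strain is about 0.12 to 0.18. One small step more.

>>> jog_arm --motion "0 0 0 0 0 0 0.02; 0 0 0 0 0 0 0.035; 0 0 0 0 0 0 0.035; 0 0 0 0 0 0 0.035; 0 0 0 0 0 0 0.035"

```text
time: 8.12
tool_pos: [0.5148, -0.1912, 0.0894]
tool_rot: [-0.001, 0.502, 0.865, -0.0]
contact_force: [-3.1, 2.5, 6.5]
gripper_width: 0.404
grasp_force: 60.3
```

```bash
python3 q.py; python3 -c "
from h import *
s=[]
for _ in range(4): grab_frame('wrist'); s.append(state()['ft_torque'])
print(np.array(s).round(3))"
```

```text
yaw 2.0888787756636717 [ 0.51476383 -0.1911895   0.08938727] [-4.57  2.73  5.75] [0.394 0.939 0.226] 60.30294477939606 -1.0087479880159211
[(np.float64(64.2), -8), (np.float64(72.2), -6), (np.float64(73.04), -2), (np.float64(73.16), 0)]
[[0.365 0.947 0.214]
 [0.336 0.96  0.223]
 [0.36  0.876 0.148]
 [0.385 0.935 0.242]]
```

View pics/last.png

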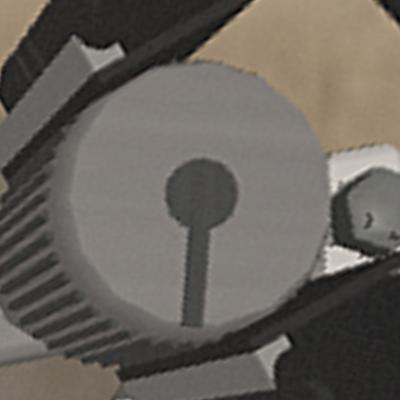

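The groove now points to px (191,326), about 15° past square to the bar. Torque and vision both give a strain of about 0.2, which is snug. Next I release and retreat.

>>> jog_arm --motion "100 0 0 0 0 0 0; 100 0 0 0 0 0 0; 100 0 0 0 0 0 0; 100 0 0 0 0 0 0; 100 0 0 0 0 0 0"

```text
time: 9.0
tool_pos: [0.5154, -0.1914, 0.0886]
tool_rot: [-0.0, 0.503, 0.864, -0.0]
contact_force: [-0.3, -1.2, -0.3]
gripper_width: 1.002
grasp_force: 0.0
```

>>> jog_arm --motion "100 0 0 -0.06 0 0 0; 100 0 0 -0.15 0 0 0; 100 0 0 -0.25 0 0 0; 100 0 0 -0.32 0 0 0; 100 0 0 -0.32 0 0 0"

```text
time: 9.62
tool_pos: [0.5171, -0.1923, 0.253]
tool_rot: [0.004, 0.503, 0.864, 0.0]
contact_force: [0.7, -0.2, -0.0]
gripper_width: 1.002
grasp_force: 0.0
```

```bash
python3 q.py; cp pics/last.png pics/last2.png; python3 -c "
from h import *
f=grab_frame('wrist');a=rect(f,[.5135,-.1895],.1195,.025,400);b=rect(f,[.5135,-.1895],.078,.08,400)
cv2.imwrite('pics/fin.png',np.hstack([a,b])[:,:,::-1])"
```

```text
yaw 2.0864182870778545 [ 0.51601635 -0.19174969  0.25017842] [ 0.76  0.09 -0.32] [0.021 0.05  0.003] 0.0 -1.0066003308290907
[(np.float64(65.28), 8), (np.float64(66.0), 6), (np.float64(67.96), 10), (np.float64(73.16), 12)]
```

View pics/fin.png

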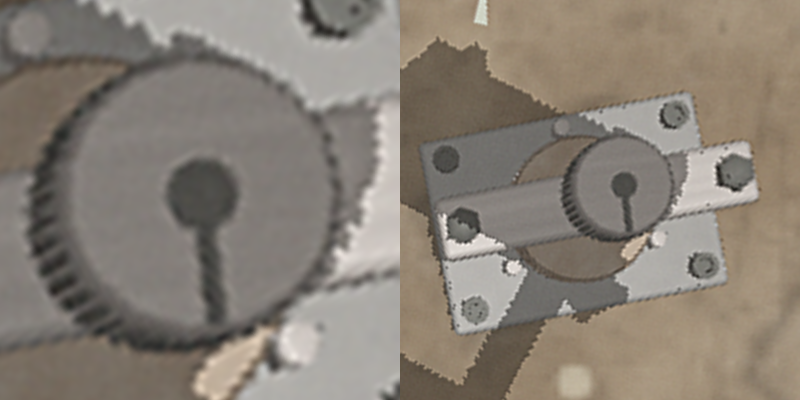

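The head sprang back to about +6.5°, roughly 0.08 rad past the touch, as expected after a snug turn. The pulley is still in its clamp, and the gripper is open and clear above.

```bash
python3 -c "
from plant import *
print(job_done())"
```

```text
the job is handed in; nothing more can be done
None
```

The thumbscrew over the pulley was turned clockwise until it seated snug (estimated 0.2–0.27 rad past the touch) and let go; the pulley stayed in its clamp, the empty clamp's screw was not touched, and the job was handed in at about 10 s.

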